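# Seat the duct plate on its hidden cross-bar and stand the waveguide support on it

### The arm

A 7-joint arm with a two-finger parallel gripper is mounted at the origin on the work surface. World frame = base frame: x ahead of the robot, y to its left, z up, the work surface at z = 0. Lengths are in m, angles in rad, forces in N, time in s.
With the tool pointing down it reaches from about 0.35 to 0.9 m from the base axis. Payload 8.1 kg.
Tool frame: the origin (TCP) lies on the centre line of the jaws, within the pads' length; the fingertips stand 14 mm ahead of it and the grasp point (between the pads) lies 5 mm behind it; z points along the fingers, y is the direction in which the jaws open and shut (so a half turn about z gives the same grasp; the last joint's range is limited). The gripper opens to 92 mm and grips with 3 to 60 N. Pads are 19 mm wide; open, the fingers measure 130 mm over their backs; the gripper's body (75 mm by 190 mm) begins 47 mm behind the grasp point.
Start: joints at [-1.223, 0.434, 0.025, 1.573, -0.012, 1.134, -0.075], TCP at [0.272, 0.563, 0.241] pointing down, gripper open.
Joint ranges: [-2.62, 2.62], [-0.44, 2.09], [-1.27, 1.32], [0.08, 2.57], [-1.32, 4.46], [0.12, 2], [-2.74, 2.74]. Speed limits (rad/s): [2.22, 2.22, 3.01, 3.01, 3.14, 3.14, 3.14].

### API

Orientations are given as a rotation vector (axis times angle).
In Python, from plant import arm, viewer gives the robot as it stands.
- The arm moves only by the tool send_rows, never from a script. Its argument "commands" is a list that holds one entry, the list of rows, each a list of 5 numbers: the shift along the tool's x, y, z in m, then the turn about the tool's z in degrees, then the gripper's target within -1 to 1 (shut at 1, half-way at 0, fully open at -1). A call has 1 to 8 rows; each row shifts and turns the commanded pose from where the row before left it, along the tool's axes as they then stand; what a row does not reach is not made up. A row lasts 1/10 s, in which the tool goes at most 50 mm and 8.59 degrees, less where a joint would pass 70% of its speed; a pose out of reach is approached as far as the arm can. A call with a gripper value outside its range is refused whole. The fingers move at their own pace and stop on an object; "grip_force" is the grip in N (left out, the last holds). Time passes only in rows, so rows that do not move let the fingers close. It gives the time, the measured TCP pose, the force and the opening at its end, in the units of the state.
- arm.get_state(): the state, without advancing time (a new reading comes with each control period).
- viewer.read_camera(name): name is "side" or "top"; returns a dict with "color" (420x560x3 uint8, red, green, blue), "range_z" (420x560 float32, m along the optical axis (not along the pixel's ray), 0 where there is no reading), "mtx" (3x3 intrinsics, pixels), "world_from_camera" (4x4, takes a point from camera to world coordinates). Camera axes: x right, y down, z forward; pixel columns grow to the right and rows downward; lengths in m; the calibration is good to about 2 mm. A picture is of the moment at which its call begins.
- arm.hand_in(): hands the job in, once; it reports no verdict.
Trained networks look in the newest picture that a camera, given by its name, has taken for a name from the list of things; names that differ only in an ending like _2 or _b are one class to them, and where a whole thing is asked for, a point or a joint stands for the part that bears it (a point fixed in the world has none). Each returns a list of dicts, best first, with "score" (0 to 1); they miss things now and then, are a little off and sometimes report something else, mostly with a low value. They report only what shows in the picture. A call takes as long as a camera call. They do not tell look-alikes from the thing itself.
- viewer.find_in(label, camera): "box" ([centre column, centre row, width, height] in pixels, round what is visible of it).
- viewer.mark_of(label, camera): "at" ([column, row] in pixels: a listed point, or the origin of a listed thing).
The state is a dict: "time": time; "qpos": joint angles; "dq": joint speeds; "effort": joint torques, N m; "position": TCP position; "tcp_rot": TCP orientation; "force": force on the tool from outside, world axes, zero at the start; "torque": the same for the moment, N m; "opening": finger opening in m.
Only numpy, scipy, OpenCV 4.12 (cv2) and the standard library are available. Lean on these libraries where they do the work, as an engineer would, in place of code of your own. Each camera call takes 0.05 s, during which the arm holds its last target.

### The job

One of the three cover plates of the bench's wiring duct lies over a hidden cross-bar: the one with the two round fastener heads. With the gripper empty, press that plate straight down until it comes up hard against the bar. Then stand the waveguide support (the small stand with the round foot) upright on the middle of that plate and let go, without knocking over or shoving aside the canister and the square-footed detector.

Things in the scene. Friction and masses are not known exactly. Their poses are not given: they have to be found in the camera images.
- rib_plate_top (a point): The plate over the hidden cross-bar: middle of its upper face. Flat grey plate, 90 mm (its x, across the duct) by 86 mm (its y, along the duct), z up; top 63 mm above the bench at the start. Told apart by two round dark fastener heads, 16 mm wide, 1 mm high, 34 mm either side of the middle along its x; it may be in any of the duct's three places.
- rib_plate (a joint): How far that plate has been pressed down, in m: 0 at the start, 0.008 when it bears on the cross-bar, flush with the duct's rim. It slides straight down under about 6 N, then stops hard, and stays where it is left.
- stand_mid (a point): The waveguide support, a loose stand 75 mm tall, about 0.3 kg, round all about its upright axis z: point on that axis, half-way up (37.5 mm above its underside). Round black foot 50 mm across and 12 mm high, round steel post 24 mm across from 12 to 60 mm up, thinner spigot 12 mm across from 60 to 75 mm on top.
- canister: Bystander: white upright cylinder with black cap, 58 mm across, 107 mm tall. Origin at the centre of its underside, z up.
- detector: Bystander: detector on a square black foot 56 x 56 mm, with a 50 x 28 mm aluminium block on a short post, 87 mm tall. Origin at the centre of its underside, z up.
- duct: The fixed aluminium wiring duct, 104 mm (its x) by 280 mm (its y), rim 55 mm above the bench; origin at the middle of its underside. Three grey plates in a row (90 mm pitch along y) cover it, all 8 mm above the rim at the start. The other two, one with four vent slots, one with a round grommet, have no support: they give softly (0.4 N per mm) and spring back.
Not all that is in view belongs to the job. What is shaped like the part that bears stand_mid but red or yellow is not meant.

How it is judged:
By the outcome, as a careful person would: the job done as asked, in the order asked, and still so for the second after the job is handed in, with the robot touching nothing.
It also fails if it takes over 48 s, if anything falls off the work surface, if the arm or the gripper's body presses on something with over 40 N, if the wrist force passes 120 N, or if a joint passes its speed limit or range.

## Working session

There is one attempt and no reset: what is moved stays moved. The work goes in short steps, Python scripts to look and compute and a tool call to move; the robot and the scene stay as the last step left them, time stands still between calls to the robot, and variables do not carry over. Pictures are saved under pics/ and viewed, and the job is handed in when it is done.

Besides the shell and the picture viewer there is one more tool, called after "Request:" as name(argument=value, ...) on one line, values as JSON. send_rows: Moves the arm, as the interface text tells. Its arguments: {"type":"object","properties":{"commands":{"type":"array","items":{"type":"array","items":{"type":"array","items":{"type":"number"}}}},"grip_force":{"type":"number"}},"required":["commands"]}

```bash
mkdir -p pics; ls
python3 - <<'E'
from plant import arm, viewer
import cv2,pickle
s=arm.get_state(); print(s)
for c in ["top","side"]:
    r=viewer.read_camera(c); pickle.dump(r,open(f"pics/{c}0.pkl","wb"))
    cv2.imwrite(f"pics/{c}0.png",r["color"][:,:,::-1])
    for l in ["rib_plate_top","stand_mid","canister","detector","duct"]:
        print(c,l,[(d["score"],d["at"]) for d in viewer.mark_of(l,c)][:4],[(d["score"],d["box"]) for d in viewer.find_in(l,c)][:4])
E
```

```text
pics
{'time': 0.0, 'qpos': array([-1.22262445,  0.43521507,  0.02496269,  1.57411792, -0.01156664,
        1.13400179, -0.07512517]), 'dq': array([-8.72274507e-04,  1.93748462e-05, -4.79910419e-04, -3.68792675e-04,
        1.85298649e-03,  6.67122852e-04,  3.95673924e-04]), 'effort': array([-1.01936777e-03, -6.67845011e+01,  9.84970629e-01, -3.14467585e+01,
       -6.04436500e-02,  4.32185177e-02,  2.13864505e-04]), 'position': array([0.27212405, 0.56209029, 0.23994172]), 'tcp_rot': array([-7.02158514e-01, -3.06192491e+00,  2.49213287e-03]), 'force': array([ 0.1414832 , -0.01827619,  0.6854955 ]), 'torque': array([ 0.06949389,  0.00699996, -0.01146797]), 'opening': 0.09168783035554404}
top rib_plate_top [] [(0.78, [314.9, 162.8, 51.5, 51.6])]
top stand_mid [(0.92, [324.3, 273.1]), (0.89, [379.5, 221.1]), (0.71, [389.3, 274.4]), (0.61, [435.3, 233.7])] [(0.85, [374.1, 223.2, 31.4, 26.7]), (0.77, [386.9, 274.9, 33.2, 28.5]), (0.56, [321.9, 271.1, 27.2, 26.9]), (0.55, [433.0, 235.2, 34.3, 25.5])]
top canister [(0.69, [264.7, 270.4])] [(0.56, [261.2, 267.5, 39.7, 40.0])]
top detector [(0.9, [187.6, 264.9])] [(0.9, [184.1, 263.2, 48.1, 35.0]), (0.17, [317.1, 166.3, 51.5, 56.0])]
top duct [(0.44, [184.8, 265.7])] [(0.97, [261.6, 164.2, 172.1, 77.3])]
side rib_plate_top [(0.68, [278.6, 191.6])] [(0.84, [280.4, 198.3, 56.1, 40.5])]
side stand_mid [(0.91, [350.5, 241.4]), (0.78, [378.7, 184.1]), (0.74, [384.0, 215.3]), (0.65, [341.8, 199.0])] [(0.95, [345.4, 201.0, 24.7, 38.0]), (0.86, [383.3, 218.0, 22.6, 37.0]), (0.64, [347.4, 243.6, 21.9, 41.5]), (0.58, [379.8, 188.2, 25.9, 36.2])]
side canister [(0.57, [315.2, 280.4])] [(0.78, [316.7, 259.6, 36.0, 65.0])]
side detector [(0.84, [250.7, 324.2])] [(0.93, [251.2, 315.1, 42.5, 58.2])]
side duct [(0.9, [247.3, 236.1])] [(0.8, [242.2, 243.6, 137.6, 88.9]), (0.37, [279.3, 198.0, 57.8, 39.0])]
```

Run:
```python
import cv2,numpy as np
t=cv2.imread("pics/top0.png"); s=cv2.imread("pics/side0.png")
cv2.imwrite("pics/topz.png",cv2.resize(t[110:310,150:470],None,fx=2.5,fy=2.5,interpolation=cv2.INTER_CUBIC)[:600])
cv2.imwrite("pics/sidez.png",cv2.resize(s[150:370,160:430],None,fx=2.7,fy=2.7,interpolation=cv2.INTER_CUBIC)[:600])
```

```text
(no output)
```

View pics/topz.png

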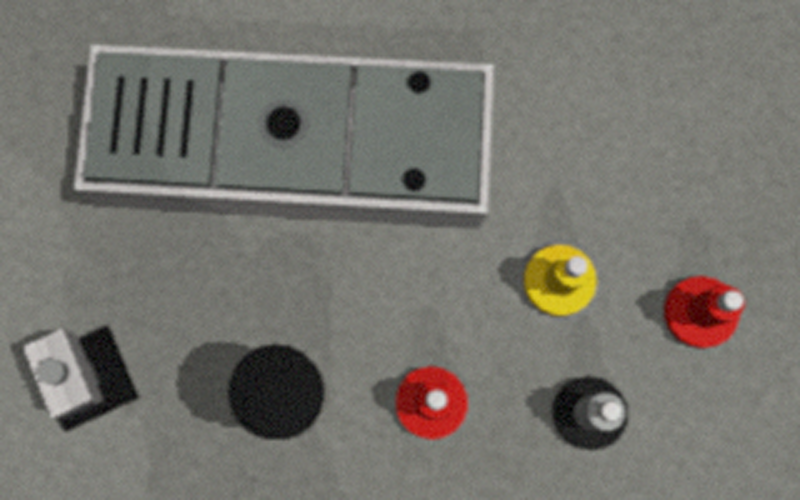

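View pics/sidez.png

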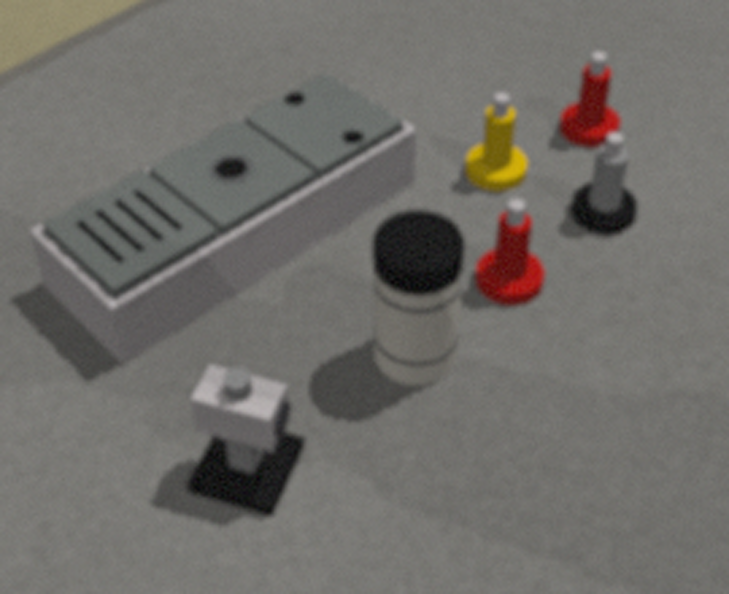

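View pics/top0.png

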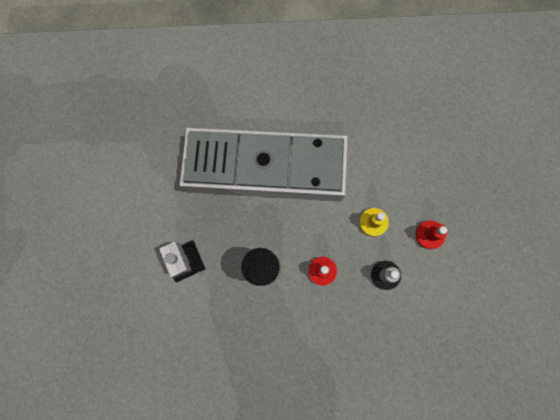

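The top view shows four stand shapes: yellow (374,222), red (431,235), red (322,271) and black foot with steel post (386,275). Only the last fits the stand, since the others are red or yellow. The plate with two round heads, at (317,143) and (316,182), is the right-hand one. The slotted plate (211,157) and the grommet plate (264,159) are not meant. Next I'll compute positions.

```bash
cat > h.py <<'E'
import numpy as np,pickle,cv2
def cloud(r):
    K=r["mtx"];T=r["world_from_camera"];z=r["range_z"].astype(float)
    v,u=np.mgrid[:z.shape[0],:z.shape[1]]
    P=np.stack([(u-K[0,2])/K[0,0]*z,(v-K[1,2])/K[1,1]*z,z],-1)
    W=P@T[:3,:3].T+T[:3,3]; W[z==0]=np.nan; return W
def onplane(r,uv,h):
    K=r["mtx"];T=r["world_from_camera"];uv=np.atleast_2d(uv).astype(float)
    d=np.c_[(uv[:,0]-K[0,2])/K[0,0],(uv[:,1]-K[1,2])/K[1,1],np.ones(len(uv))]@T[:3,:3].T
    o=T[:3,3]; return o+d*((h-o[2])/d[:,2])[:,None]
def blob(mask,box):
    u,v,w,h=box; m=np.zeros_like(mask); m[int(v-h/2):int(v+h/2)+1,int(u-w/2):int(u+w/2)+1]=1
    m=(mask&m).astype(np.uint8); n,l,s,c=cv2.connectedComponentsWithStats(m)
    i=1+np.argmax(s[1:,4]); return c[i],s[i],l==i
E
cat > meas.py <<'E'
from h import *
top=pickle.load(open("pics/top0.pkl","rb"));side=pickle.load(open("pics/side0.pkl","rb"))
print(top["world_from_camera"].round(3),top["mtx"])
for n,r,hb in (("top",top,[(317.5,143,14,14),(315.7,182,14,14)]),("side",side,None)):
    W=cloud(r)
    if hb:
        dark=r["color"].max(-1)<60
        c=[blob(dark,b)[0] for b in hb]; print(n,"heads px",c)
        p=onplane(r,c,0.064); print(p.round(4),"mid",p.mean(0).round(4),"dist",np.linalg.norm(p[0]-p[1]))
        d=p[0]-p[1]; print("axis x angle deg",np.degrees(np.arctan2(d[1],d[0])))
    else:
        dark=r["color"].max(-1)<70
        hs=[(160+294/2.7,150+98/2.7,12,9),(160+353/2.7,150+137/2.7,12,9)]
        c=[blob(dark,b)[0] for b in hs]; p=onplane(r,c,0.064); print(n,c,p.round(4),p.mean(0).round(4),np.linalg.norm(p[0]-p[1]))
    # stand: spigot top & post points by height
    box={"top":(388,275,40,36),"side":(384,217,28,42)}[n]
    u,v,w,h=box; sub=W[int(v-h/2):int(v+h/2),int(u-w/2):int(u+w/2)].reshape(-1,3)
    for a,b in ((.009,.0145),(.02,.058),(.0575,.0625),(.07,.08)):
        q=sub[(sub[:,2]>a)&(sub[:,2]<b)]
        if len(q): print(n,a,b,len(q),q.mean(0).round(4),"mid",((q.min(0)+q.max(0))/2).round(4),np.ptp(q,axis=0).round(3))
    H=W[...,2]
    print("plate h",np.nanmedian(H[155:170,308:326]) if n=="top" else np.nanmedian(H[188:198,274:284]))
W=cloud(top);H=W[...,2]
# duct rect
m=((H>0.045)&(H<0.075)).astype(np.uint8);m[210:]=0;m[:,355:]=0
P=W[m>0][:,:2].astype(np.float32); print("duct",cv2.minAreaRect(P))
for nm,(u,v,w,h) in dict(can=(261,267,44,44),det=(184,263,52,40),red1=(322,271,40,34),yel=(374,222,36,32),red2=(432,235,40,32)).items():
    sub=W[int(v-h/2):int(v+h/2),int(u-w/2):int(u+w/2)].reshape(-1,3); q=sub[sub[:,2]>.006]
    print(nm,q.min(0).round(3),q.max(0).round(3))
E
python3 meas.py
```

```text
[[-0.018 -0.981  0.191  0.447]
 [-0.999  0.026  0.04  -0.04 ]
 [-0.044 -0.19  -0.981  0.738]
 [ 0.     0.     0.     1.   ]] [[416.67726379   0.         281.75327797]
 [  0.         416.67726379 201.42952291]
 [  0.           0.           1.        ]]
top heads px [array([317.27272727, 142.45454545]), array([315.14285714, 181.48214286])]
[[ 0.6776 -0.0739  0.064 ]
 [ 0.61   -0.0681  0.064 ]] mid [ 0.6438 -0.071   0.064 ] dist 0.06786422330492557
axis x angle deg -4.92280207435414
top 0.009 0.0145 417 [ 0.4559 -0.181   0.0113] mid [ 0.4569 -0.1847  0.0117] [0.049 0.049 0.005]
top 0.02 0.058 75 [ 0.4558 -0.1775  0.0421] mid [ 0.4569 -0.1832  0.0391] [0.022 0.021 0.038]
top 0.0575 0.0625 120 [ 0.4561 -0.1837  0.0594] mid [ 0.4568 -0.1849  0.0598] [0.022 0.023 0.004]
top 0.07 0.08 46 [ 0.4563 -0.1843  0.0741] mid [ 0.4565 -0.1841  0.0741] [0.009 0.011 0.005]
plate h 0.0621614142409499
side [array([268.73684211, 186.26315789]), array([290.19047619, 200.42857143])] [[ 0.6781 -0.0731  0.064 ]
 [ 0.6109 -0.0675  0.064 ]] [ 0.6445 -0.0703  0.064 ] 0.06744955083335724
side 0.009 0.0145 288 [ 0.4725 -0.2004  0.0126] mid [ 0.483  -0.2151  0.0117] [0.1   0.116 0.005]
side 0.02 0.058 172 [ 0.4535 -0.177   0.0389] mid [ 0.4559 -0.1814  0.0389] [0.021 0.02  0.038]
side 0.0575 0.0625 57 [ 0.4557 -0.1811  0.0605] mid [ 0.4569 -0.1842  0.06  ] [0.023 0.026 0.004]
side 0.07 0.08 30 [ 0.4568 -0.1835  0.0745] mid [ 0.4576 -0.1842  0.0736] [0.01  0.013 0.007]
plate h 0.06422855279190798
duct ((0.652245044708252, 0.019038885831832886), (0.28025007247924805, 0.10566479712724686), 84.9459228515625)
can [ 0.443 -0.007  0.006] [0.499 0.05  0.11 ]
det [0.451 0.128 0.006] [0.518 0.187 0.089]
red1 [ 0.441 -0.101  0.007] [ 0.489 -0.053  0.077]
yel [ 0.524 -0.195  0.006] [ 0.573 -0.145  0.077]
red2 [ 0.5   -0.29   0.006] [ 0.549 -0.24   0.077]
```

Run:
```python
import cv2
t=cv2.imread("pics/top0.png")
cv2.imwrite("pics/crop.png",cv2.resize(t[125:300,285:420],None,fx=4,fy=3.4,interpolation=cv2.INTER_CUBIC))
```

```text
(no output)
```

View pics/crop.png

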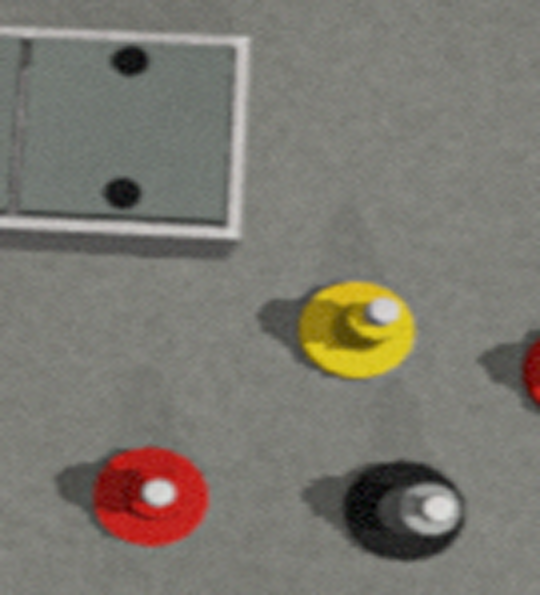

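Confirmed in the enlarged crop: black foot and steel post at (386,275), and the plate with two heads. Plate middle is at (0.644,-0.071) and the stand at (0.457,-0.184). First I'll close the gripper and move over the plate.

Request:
send_rows(commands=[[[-0.025,-0.017,0,0,1],[-0.025,-0.017,0,0,1],[-0.025,-0.017,0,0,1],[-0.025,-0.017,0,0,1],[-0.025,-0.017,0,0,1],[-0.025,-0.017,0,0,1],[-0.025,-0.017,0,0,1],[-0.025,-0.017,0,0,1]]], grip_force=20)

```text
time: 1.9
position: [0.3936, 0.3519, 0.2409]
tcp_rot: [0.702, 3.062, 0.001]
force: [0.2, -0.5, -0.0]
opening: 0.0321
```

Request:
send_rows(commands=[[[-0.025,-0.017,0,0,1],[-0.025,-0.017,0,0,1],[-0.025,-0.017,0,0,1],[-0.025,-0.017,0,0,1],[-0.025,-0.017,0,0,1],[-0.025,-0.017,0,0,1],[-0.025,-0.017,0,0,1],[-0.025,-0.017,0,0,1]]])

```text
time: 2.7
position: [0.5144, 0.1424, 0.2409]
tcp_rot: [0.702, 3.062, 0.001]
force: [0.4, 0.2, -0.2]
opening: 0.0006
```

```bash
cat > go.py <<'E'
import sys,numpy as np
from plant import arm
from scipy.spatial.transform import Rotation as R
s=arm.get_state(); M=R.from_rotvec(s["tcp_rot"]).as_matrix()
print("t",s["time"],"p",s["position"].round(4),"F",s["force"].round(2),"open",round(s["opening"],4),"q",s["qpos"].round(2))
print("axes x",M[:,0].round(3),"y",M[:,1].round(3),"z",M[:,2].round(4))
if len(sys.argv)>3: print("tool delta",(M.T@(np.array(sys.argv[1:4],float)-s["position"])).round(4))
E
python3 go.py 0.6441 -0.0707 0.24
```

```text
t 2.7 p [0.5144 0.1424 0.2409] F [ 0.4   0.17 -0.21] open 0.0006 q [-0.53  0.28  0.21  1.81 -0.07  1.05  0.82]
axes x [-0.9    0.436 -0.   ] y [0.436 0.9   0.   ] z [ 4.e-04  3.e-04 -1.e+00]
tool delta [-0.2096 -0.1353  0.0009]
```

Request:
send_rows(commands=[[[-0.026,-0.017,0,0,1],[-0.026,-0.017,0,0,1],[-0.026,-0.017,0,0,1],[-0.026,-0.017,0,0,1],[-0.026,-0.017,0,0,1],[-0.026,-0.017,0,0,1],[-0.026,-0.017,0,0,1],[-0.026,-0.017,0,0,1]]])

```text
time: 3.5
position: [0.6424, -0.0707, 0.2408]
tcp_rot: [0.702, 3.062, 0.0]
force: [0.1, -0.7, -0.2]
opening: 0.0007
```

Request:
send_rows(commands=[[[-0.001,0,0.03,0,1],[0,0,0.03,0,1],[0,0,0.03,0,1],[0,0,0.03,0,1],[0,0,0.02,0,1],[0,0,0.01,0,1],[0,0,0,0,1],[0,0,0,0,1]]])

```text
time: 4.3
position: [0.6433, -0.0701, 0.0916]
tcp_rot: [0.702, 3.061, 0.0]
force: [-0.1, -0.3, 0.2]
opening: 0.0006
```

```bash
python3 go.py 0.6441 -0.0707 0.077
```

```text
t 4.3 p [ 0.6433 -0.0701  0.0916] F [-0.08 -0.33  0.24] open 0.0006 q [-0.14  0.62  0.25  1.69 -0.19  0.86  1.31]
axes x [-0.9    0.436 -0.001] y [0.436 0.9   0.   ] z [ 1.2e-03 -1.0e-04 -1.0e+00]
tool delta [-0.0009 -0.0002  0.0146]
```

Request:
send_rows(commands=[[[0,0,0.002,0,1],[0,0,0.002,0,1],[0,0,0.002,0,1],[0,0,0.002,0,1],[0,0,0.002,0,1],[0,0,0.002,0,1],[0,0,0.002,0,1],[0,0,0.002,0,1]]])

```text
time: 5.1
position: [0.6427, -0.07, 0.075]
tcp_rot: [0.702, 3.062, 0.0]
force: [-2.5, 0.1, 5.1]
opening: 0.0005
```

Request:
send_rows(commands=[[[0,0,0.001,0,1],[0,0,0.001,0,1],[0,0,0.001,0,1],[0,0,0.001,0,1],[0,0,0,0,1]]])

```text
time: 5.6
position: [0.6427, -0.07, 0.071]
tcp_rot: [0.702, 3.062, 0.0]
force: [-1.9, -0.4, 3.6]
opening: 0.0006
```

Request:
send_rows(commands=[[[0,0,0.001,0,1],[0,0,0.001,0,1],[0,0,0,0,1]]])

```text
time: 5.9
position: [0.6427, -0.07, 0.0693]
tcp_rot: [0.702, 3.062, 0.0]
force: [-2.9, 1.8, 8.7]
opening: 0.0007
```

Request:
send_rows(commands=[[[0,0,0.001,0,1],[0,0,0,0,1]]])

```text
time: 6.1
position: [0.6427, -0.0701, 0.0692]
tcp_rot: [0.702, 3.062, 0.001]
force: [-6.7, 1.1, 17.1]
opening: 0.0003
```

Request:
send_rows(commands=[[[0,0,0.001,0,1],[0,0,0,0,1]]])

```text
time: 6.3
position: [0.6428, -0.0701, 0.0691]
tcp_rot: [0.702, 3.061, 0.001]
force: [-10.0, 0.3, 25.4]
opening: 0.0002
```

The plate came up hard: the force rose 8 N per mm of command while the tip height held at 0.055. Lifting off, then to the stand.

Request:
send_rows(commands=[[[0,0,-0.01,0,1],[0,0,-0.03,0,1],[0,0,-0.03,0,1],[0,0,-0.03,0,1],[0,0,-0.03,0,1],[0,0,0,0,-0.2],[0,0,0,0,-0.2]]])

```text
time: 7.0
position: [0.643, -0.0701, 0.1972]
tcp_rot: [0.702, 3.061, 0.001]
force: [-0.1, -0.3, -0.1]
opening: 0.0122
```

```bash
python3 go.py 0.4567 -0.1843 0.2
python3 - <<'E'
from plant import viewer
from h import *
for n in ("top","side"):
    r=viewer.read_camera(n); pickle.dump(r,open(f"pics/{n}1.pkl","wb")); cv2.imwrite(f"pics/{n}1.png",r["color"][:,:,::-1])
    W=cloud(r)[...,2]; W0=cloud(pickle.load(open(f"pics/{n}0.pkl","rb")))[...,2]
    for nm,(u,v) in dict(top=dict(rib=(317,162),grom=(264,172),slot=(190,158)),side=dict(rib=(278,192),grom=(255,210),slot=(200,250)))[n].items():
        a=np.s_[v-5:v+6,u-6:u+7]; print(n,nm,np.nanmedian(W0[a]).round(4),np.nanmedian(W[a]).round(4))
E
```

```text
t 7.0 p [ 0.643  -0.0701  0.1972] F [-0.14 -0.26 -0.13] open 0.0122 q [-0.16  0.51  0.28  1.59 -0.15  1.06  1.28]
axes x [-0.9    0.436 -0.001] y [0.436 0.9   0.001] z [ 1.4e-03  1.0e-04 -1.0e+00]
tool delta [ 0.1179 -0.184  -0.0031]
top rib 0.0622 nan
top grom 0.0622 nan
top slot 0.062 nan
side rib 0.0642 0.0562
side grom 0.0644 0.0646
side slot 0.064 0.0641<stdin>:7: RuntimeWarning: All-NaN slice encountered
```

View pics/side1.png

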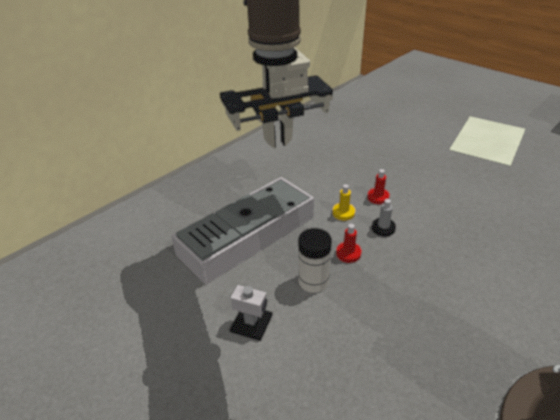

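The side view shows the two-headed plate (278,192) now flush and measured 8.0 mm lower. The other two plates are unmoved. The stand is still at (384,218). Moving over the stand.

Request:
send_rows(commands=[[[0.015,-0.023,0,0,-0.2],[0.015,-0.023,0,0,-0.2],[0.015,-0.023,0,0,-0.2],[0.015,-0.023,0,0,-0.2],[0.015,-0.023,0,0,-0.2],[0.015,-0.023,0,0,-0.2],[0.015,-0.023,0,0,-0.2],[0.013,-0.023,0,0,-0.2]]])

```text
time: 7.9
position: [0.4544, -0.1844, 0.1956]
tcp_rot: [-0.702, -3.06, -0.0]
force: [0.4, -0.9, 0.5]
opening: 0.055
```

Request:
send_rows(commands=[[[0,0,0.03,0,-0.2],[0,0,0.03,0,-0.2],[0,0,0.02,0,-0.2],[0,0,0,0,-0.2],[0,0,0,0,-0.2]]])

```text
time: 8.4
position: [0.4558, -0.1842, 0.1164]
tcp_rot: [-0.702, -3.06, 0.0]
force: [-0.2, -0.4, 0.0]
opening: 0.055
```

```bash
python3 go.py 0.4567 -0.1843 0.038
python3 - <<'E'
from plant import viewer
from h import *
r=viewer.read_camera("side"); cv2.imwrite("pics/side2.png",cv2.resize(r["color"][100:300,280:480,::-1],None,fx=3,fy=3,interpolation=cv2.INTER_CUBIC))
E
```

```text
t 8.4 p [ 0.4558 -0.1842  0.1164] F [-0.24 -0.39  0.03] open 0.055 q [ 0.05  0.38  0.29  2.05 -0.16  0.73  1.56]
axes x [-0.9    0.436  0.002] y [ 0.436  0.9   -0.001] z [-1.9e-03  2.0e-04 -1.0e+00]
tool delta [-0.001   0.0004  0.0784]
```

View pics/side2.png

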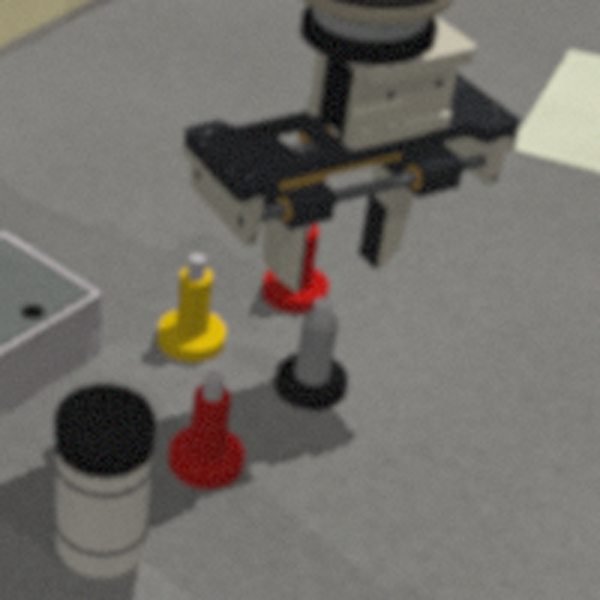

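The side crop shows the fingers hanging above the stand, centred on it within 1 mm, with clear room to the yellow and red stands. Descending and gripping.

Request:
send_rows(commands=[[[-0.001,0,0.015,0,-0.2],[0,0,0.02,0,-0.2],[0,0,0.02,0,-0.2],[0,0,0.013,0,-0.2],[0,0,0.01,0,-0.2],[0,0,0,0,-0.2],[0,0,0,0,-0.2]]])

```text
time: 9.15
position: [0.4577, -0.1848, 0.0394]
tcp_rot: [0.702, 3.061, 0.0]
force: [0.8, -0.3, 0.4]
opening: 0.0553
```

Request:
send_rows(commands=[[[0,0,0,0,1],[0,0,0,0,1],[0,0,0,0,1],[0,0,0,0,1],[0,0,0,0,1],[0,0,0,0,1],[0,0,0,0,1],[0,0,0,0,1]]], grip_force=25)

```text
time: 9.95
position: [0.4572, -0.1849, 0.0389]
tcp_rot: [0.703, 3.062, -0.0]
force: [-1.4, -1.2, 4.8]
opening: 0.0234
```

Request:
send_rows(commands=[[[0,0,-0.005,0,1],[0,0,-0.01,0,1],[0,0,-0.02,0,1],[0,0,-0.025,0,1],[0,0,-0.025,0,1],[0,0,-0.025,0,1],[0,0,-0.02,0,1],[0,0,-0.01,0,1]]])

```text
time: 10.75
position: [0.4577, -0.1848, 0.1809]
tcp_rot: [0.702, 3.06, 0.0]
force: [0.5, -0.5, -3.0]
opening: 0.0234
```

```bash
python3 go.py 0.6441 -0.0707 0.178
python3 - <<'E'
from plant import viewer
from h import *
r=viewer.read_camera("side"); pickle.dump(r,open("pics/side3.pkl","wb"));cv2.imwrite("pics/side3.png",cv2.resize(r["color"][80:280,280:480,::-1],None,fx=3,fy=3,interpolation=cv2.INTER_CUBIC))
E
```

```text
t 10.75 p [ 0.4577 -0.1848  0.1809] F [ 0.51 -0.49 -3.03] open 0.0234 q [ 0.02  0.29  0.32  1.99 -0.12  0.88  1.52]
axes x [-0.9    0.436 -0.002] y [0.436 0.9   0.001] z [ 2.5e-03 -3.0e-04 -1.0e+00]
tool delta [-0.1181  0.1839  0.0033]
```

View pics/side3.png

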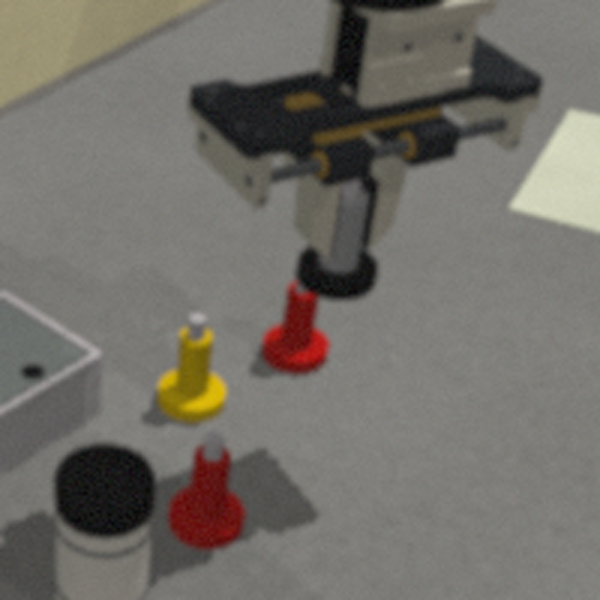

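The side crop shows the stand in the jaws, with the foot off the bench at crop (338,270). Load is 3 N and opening 23.4 mm. I'll check its tilt and offset in the hand from depth.

Run:
```python
from h import *
r=pickle.load(open("pics/side3.pkl","rb")); W=cloud(r)
m=np.zeros(W.shape[:2],bool); m[80+135//3:80+305//3,280+285//3:280+385//3]=1
def tool(P):
    x=np.array([-.9,.436]);y=np.array([.436,.9]);d=P[:,:2]-[.4577,-.1848]
    return np.c_[d@x,d@y,P[:,2]-.1809]
q=W[m];q=q[(np.hypot(q[:,0]-.4577,q[:,1]+.1848)<.04)]
C=r["world_from_camera"][:3,3]; v=C[:2]-[.4577,-.1848]; print("to cam",v/np.linalg.norm(v))
# foot top plane
for a,b in ((.143,.152),(.152,.158)):
    f=q[(q[:,2]>a)&(q[:,2]<b)]; print(len(f),f.mean(0).round(4),((f.min(0)+f.max(0))/2).round(4),np.ptp(f,axis=0).round(3))
col=r["color"][m][(np.hypot(W[m][:,0]-.4577,W[m][:,1]+.1848)<.04)]
# horizontal-facing slices by height
for z in np.arange(.138,.2,.004):
    f=q[abs(q[:,2]-z)<.002]
    if len(f): t=tool(f); print(z.round(3),len(f),"min",t.min(0)[:2].round(4),"max",t.max(0)[:2].round(4))
```

```text
to cam [-0.46564796  0.88497004]
106 [ 0.4495 -0.1673  0.1477] [ 0.4556 -0.1751  0.1475] [0.045 0.034 0.009]
234 [ 0.4542 -0.1772  0.1548] [ 0.4582 -0.1837  0.1549] [0.05  0.051 0.006]
0.142 15 min [-0.0095 -0.0154] max [0.0233 0.0251]
0.146 43 min [-0.0112 -0.0152] max [0.0253 0.0261]
0.15 51 min [-0.0065 -0.0167] max [0.0257 0.0264]
0.154 205 min [-0.0231 -0.0245] max [0.0253 0.0261]
0.158 38 min [-0.0218 -0.0182] max [0.0228 0.0227]
0.162 24 min [-0.0024 -0.0046] max [0.012  0.0136]
0.166 13 min [ 0.0053 -0.0061] max [0.0122 0.012 ]
0.17 35 min [ 0.0041 -0.0173] max [0.0134 0.0194]
0.174 32 min [ 0.0053 -0.0198] max [0.0129 0.0229]
0.178 44 min [ 0.0055 -0.0215] max [0.0123 0.0254]
0.182 47 min [-0.0096 -0.0199] max [0.012  0.0304]
0.186 57 min [-0.0096 -0.0185] max [0.0125 0.0303]
0.19 51 min [-0.0083 -0.0193] max [0.013  0.0306]
0.194 61 min [-0.01   -0.0153] max [0.0134 0.0311]
0.198 53 min [-0.0104 -0.018 ] max [0.0128 0.031 ]
```

Upright, and centred in the jaws within about 1 mm. Carrying to the plate.

Request:
send_rows(commands=[[[-0.01,0.015,0,0,1],[-0.015,0.023,0,0,1],[-0.015,0.024,0,0,1],[-0.016,0.025,0,0,1],[-0.016,0.025,0,0,1],[-0.016,0.025,0,0,1],[-0.015,0.023,0,0,1],[-0.01,0.015,0,0,1]]])

```text
time: 11.6
position: [0.6366, -0.0734, 0.1768]
tcp_rot: [-0.698, -3.061, -0.001]
force: [-1.2, -1.4, -2.9]
opening: 0.0237
```

Request:
send_rows(commands=[[[-0.005,0.009,0.01,0,1],[0,0,0.02,0,1],[0,0,0.02,0,1],[0,0,0.01,0,1],[0,0,0,0,1],[0,0,0,0,1]]])

```text
time: 12.2
position: [0.6436, -0.0706, 0.1187]
tcp_rot: [-0.703, -3.062, 0.0]
force: [0.4, 1.0, -2.2]
opening: 0.0237
```

```bash
python3 go.py 0.6436 -0.0715 0.094
python3 - <<'E'
from plant import viewer
from h import *
r=viewer.read_camera("side"); pickle.dump(r,open("pics/side4.pkl","wb"));cv2.imwrite("pics/side4.png",cv2.resize(r["color"][80:280,180:380,::-1],None,fx=3,fy=3,interpolation=cv2.INTER_CUBIC))
E
```

```text
t 12.2 p [ 0.6436 -0.0706  0.1187] F [ 0.4   1.01 -2.21] open 0.0237 q [-0.15  0.59  0.26  1.66 -0.19  0.91  1.31]
axes x [-0.9    0.436  0.   ] y [ 0.436  0.9   -0.   ] z [-3.e-04 -0.e+00 -1.e+00]
tool delta [-0.0004 -0.0008  0.0247]
```

View pics/side4.png

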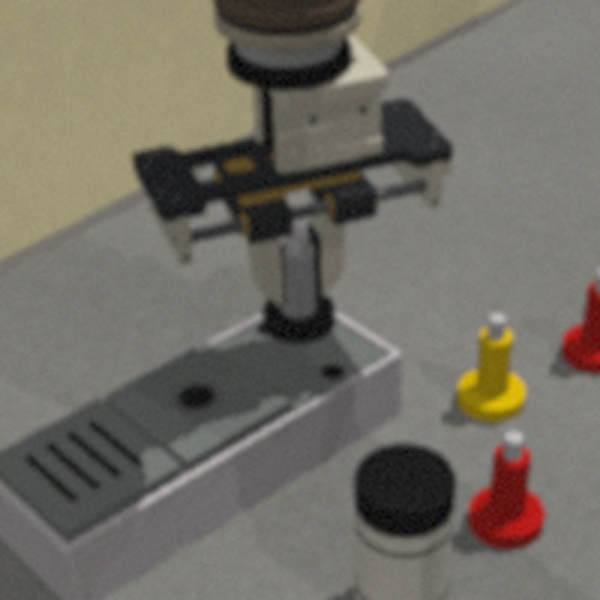

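The stand hangs upright about 25 mm above the plate, with its foot at crop (300,318) and the near fastener head at (333,371). Lowering it.

Request:
send_rows(commands=[[[0,-0.001,0.006,0,1],[0,0,0.006,0,1],[0,0,0.005,0,1],[0,0,0.003,0,1],[0,0,0.002,0,1],[0,0,0.001,0,1],[0,0,0,0,1]]])

```text
time: 12.95
position: [0.6432, -0.0714, 0.0957]
tcp_rot: [-0.702, -3.062, -0.0]
force: [0.4, -0.4, -1.9]
opening: 0.0234
```

Request:
send_rows(commands=[[[0,0,0.0005,0,1],[0,0,0.0005,0,1],[0,0,0.0005,0,1],[0,0,0,0,1]]])

```text
time: 13.35
position: [0.6431, -0.0714, 0.0942]
tcp_rot: [-0.702, -3.062, -0.0]
force: [0.0, 0.1, -2.5]
opening: 0.0236
```

Request:
send_rows(commands=[[[0,0,0.0005,0,1],[0,0,0.0005,0,1],[0,0,0,0,1]]])

```text
time: 13.65
position: [0.6432, -0.0714, 0.0939]
tcp_rot: [0.702, 3.062, 0.0]
force: [-3.9, 0.0, 5.0]
opening: 0.0235
```

It is seated: force went from -2.5 to +5 N. Releasing.

Request:
send_rows(commands=[[[0,0,-0.0005,0,0.4],[0,0,0,0,0.3],[0,0,0,0,0.1],[0,0,0,0,-0.1],[0,0,0,0,-0.2],[0,0,0,0,-0.2],[0,0,0,0,-0.2]]])

```text
time: 14.35
position: [0.6432, -0.0714, 0.0937]
tcp_rot: [0.702, 3.062, 0.0]
force: [-0.2, -0.1, 0.5]
opening: 0.0553
```

Request:
send_rows(commands=[[[0,0,-0.01,0,-0.2],[0,0,-0.02,0,-0.2],[0,0,-0.03,0,-0.2],[0,0,-0.03,0,-0.2],[0,0,-0.03,0,-0.2],[0,0,-0.02,0,-0.2],[0,0,0,0,-0.2]]])

```text
time: 15.05
position: [0.6449, -0.0718, 0.238]
tcp_rot: [0.701, 3.056, 0.002]
force: [-0.3, 0.1, 0.5]
opening: 0.0547
```

Request:
send_rows(commands=[[[0,-0.02,0,0,-0.2],[0,-0.03,0,0,-0.2],[0,-0.04,0,0,-0.2],[0,-0.04,0,0,-0.2],[0,-0.04,0,0,-0.2],[0,-0.03,0,0,-0.2],[0,0,0,0,-0.2]]])

```text
time: 15.75
position: [0.5516, -0.2579, 0.2332]
tcp_rot: [-0.715, -3.057, 0.005]
force: [-0.0, -0.7, -0.6]
opening: 0.0552
```

```bash
python3 go.py
python3 - <<'E'
from plant import viewer
from h import *
for n in ("side","top"):
    r=viewer.read_camera(n); pickle.dump(r,open(f"pics/{n}5.pkl","wb"));cv2.imwrite(f"pics/{n}5.png",r["color"][:,:,::-1])
    W=cloud(r); q=W[np.hypot(W[...,0]-.644,W[...,1]+.071)<.04]
    for a,b in ((.062,.072),(.09,.112),(.125,.136)):
        f=q[(q[:,2]>a)&(q[:,2]<b)]
        if len(f): print(n,a,len(f),"mid",((f.min(0)+f.max(0))/2).round(4),np.ptp(f,axis=0).round(3),f[:,2].max().round(4))
    print([(l,[(d["score"],d["at"]) for d in viewer.mark_of(l,n)][:2]) for l in ("canister","detector")])
    if n=="side":
        f=W[185:205,270:292].reshape(-1,3); print("plate heights",np.sort(f[(f[:,2]<.061)][:,2])[::20].round(4))
E
```

```text
t 15.75 p [ 0.5516 -0.2579  0.2332] F [-0.05 -0.71 -0.65] open 0.0552 q [ 0.11  0.42  0.34  1.64 -0.15  1.1   1.6 ]
axes x [-0.896  0.444  0.001] y [ 0.444  0.896 -0.003] z [-0.0028 -0.0025 -1.    ]
side 0.062 231 mid [ 0.6422 -0.0707  0.067 ] [0.049 0.05  0.01 ] 0.072
side 0.09 100 mid [ 0.6402 -0.0689  0.1011] [0.02  0.022 0.022] 0.112
side 0.125 32 mid [ 0.6425 -0.0699  0.1287] [0.013 0.012 0.007] 0.1324
[('canister', [(0.65, [315.1, 281.5]), (0.28, [250.7, 324.5])]), ('detector', [(0.87, [251.3, 326.4])])]
plate heights [0.0533 0.0554 0.0563 0.057  0.0577 0.059 ]
top 0.062 426 mid [ 0.6415 -0.0713  0.0667] [0.048 0.049 0.009] 0.0714
top 0.09 62 mid [ 0.6375 -0.0707  0.101 ] [0.014 0.022 0.022] 0.1118
top 0.125 52 mid [ 0.6424 -0.0706  0.128 ] [0.012 0.011 0.006] 0.131
[('canister', [(0.85, [259.6, 270.1])]), ('detector', [(0.75, [184.6, 260.5])])]
```

View pics/side5.png

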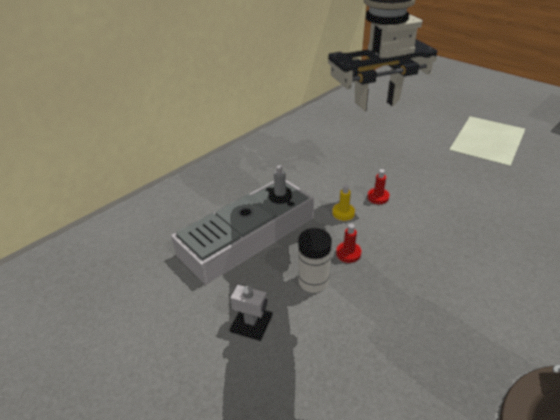

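View pics/top5.png

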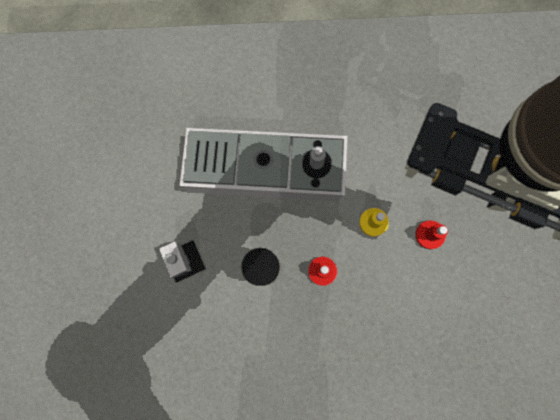

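The stand (317,160 top; 279,186 side) is upright on the plate, and the bystanders look unmoved. The foot clears the fastener heads by only 1 mm when centred, so I'll check whether it rests on a head.

Run:
```python
from h import *
im=[]
a=pickle.load(open("pics/top5.pkl","rb"));b=pickle.load(open("pics/side5.pkl","rb"))
A=cv2.resize(a["color"][130:200,285:350,::-1],(520,560),interpolation=cv2.INTER_CUBIC)
B=cv2.resize(b["color"][158:218,250:315,::-1],(520,480),interpolation=cv2.INTER_CUBIC)
cv2.imwrite("pics/a.png",A);cv2.imwrite("pics/b.png",B)
# head near robot
dark=a["color"].max(-1)<60
c,s,_=blob(dark,(315.5,183,14,9)); print(c,s,onplane(a,[c],.056))
for n,r in(("top",a),("side",b)):
    W=cloud(r); q=W[np.hypot(W[...,0]-.643,W[...,1]+.071)<.032]
    # foot top plane: exclude post neighbourhood
    f=q[(abs(q[:,2]-.067)<.004)&(np.hypot(q[:,0]-.6425,q[:,1]+.071)>.014)]
    f=f[np.hypot(f[:,0]-.6425,f[:,1]+.071)<.023]
    X=np.c_[f[:,0]-.643,f[:,1]+.071,np.ones(len(f))]; k,res,_,_=np.linalg.lstsq(X,f[:,2],rcond=None)
    print(n,"foot top slopes deg",np.degrees(k[:2]).round(2),"h",k[2].round(4),len(f),"rms",np.sqrt(res/len(f)))
    cn=cv2.minEnclosingCircle(np.float32(q[abs(q[:,2]-.067)<.0045][:,:2])); print(cn)
```

```text
[314.8961039  182.33766234] [310 178  10  10  77] [[ 0.61050036 -0.0679845   0.056     ]]
top foot top slopes deg [0.4  0.08] h 0.0662 281 rms [0.00114169]
((0.6423500776290894, -0.07092294842004776), 0.02506917342543602)
side foot top slopes deg [ 0.67 -0.74] h 0.0681 117 rms [0.00118958]
((0.642696738243103, -0.07058804482221603), 0.02536473236978054)
```

View pics/a.png

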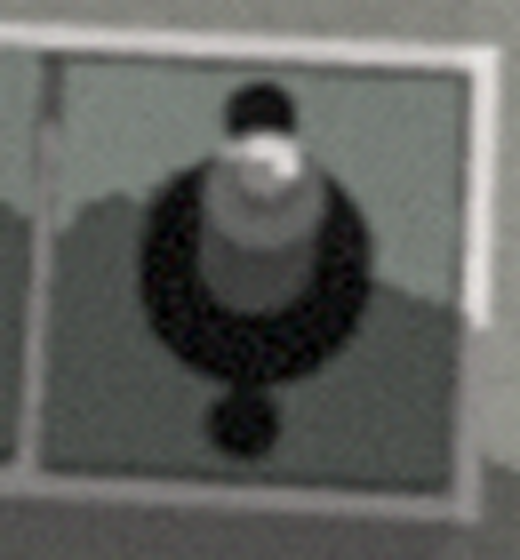

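View pics/b.png

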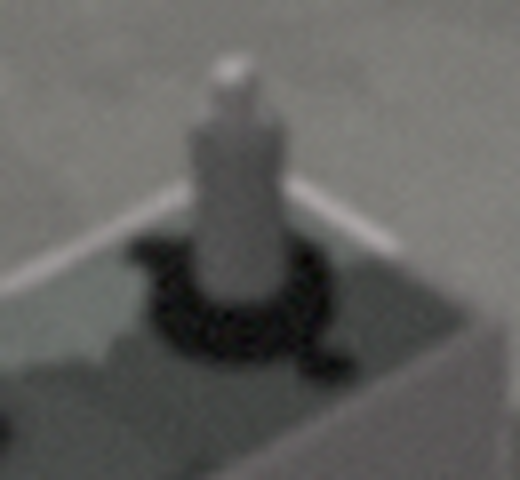

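The two heads are visible either side of the foot. The foot plane tilts 0.7° or less in x and does not rise at the near head, so the stand is flat on the plate, about 1–2 mm off the middle. Last, I'll check the bystanders and hand in.

Run:
```python
from h import *
from plant import arm,viewer
for k in ("top0","top5"):
    W=cloud(pickle.load(open(f"pics/{k}.pkl","rb")))
    for nm,(u,v,w,h) in dict(can=(261,267,44,44),det=(184,263,52,40)).items():
        q=W[int(v-h/2):int(v+h/2),int(u-w/2):int(u+w/2)].reshape(-1,3);q=q[q[:,2]>.006]
        print(k,nm,q.mean(0).round(4))
s=arm.get_state();print(s["time"],s["force"].round(2),s["opening"])
print(arm.hand_in())
```

```text
top0 can [0.4705 0.0203 0.1033]
top0 det [0.4865 0.157  0.0471]
top5 can [0.4705 0.0203 0.1035]
top5 det [0.4863 0.1571 0.0471]
16.05 [ 0.23  0.57 -0.48] 0.05532602669931989
the job is handed in; nothing more can be done
None
```

I pressed the two-headed plate (the right-hand one in the top view) down with the closed, empty gripper until it came up hard against the bar. I then stood the black-footed steel waveguide support on it, let go and moved the arm clear. I handed the job in at about 16 s of the allowed 48 s.

**Plate:** it slid under about 5 N, then stopped hard, with the force reaching 25 N and no further travel. The side camera measured it 8.0 mm lower, and the other two plates had not moved.

**Stand:** it is upright, standing about 1–2 mm from the middle of the plate. The foot's tilt measured 0.8° or less, which is about the depth noise.

**Bystanders:** the canister and detector are unchanged to within 0.2 mm.

**What disagreed:** the foot edge lies within about 1 mm of the near fastener head, close enough that the pictures cannot rule out that they touch. The tilt and the seating height both say the foot rests flat on the plate and not on the head.

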